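# Latch the lid of the transport case

### The arm

A 7-joint arm with a two-finger parallel gripper is mounted at the origin on the work surface. World frame = base frame: x ahead of the robot, y to its left, z up, the work surface at z = 0. Lengths are in m, angles in rad, forces in N, time in s.
With the tool pointing down it reaches from about 0.4 to 0.875 m from the base axis. Payload 19.3 kg.
Tool frame: the origin (TCP) lies at the very end of the fingers, on their centre line; the grasp point (between the pads) lies 19 mm behind it; z points along the fingers, y is the line along which they close (so a half turn about z gives the same grasp; the last joint's range is limited). The gripper opens to 85 mm and grips with 20 to 120 N. Pads are 22 mm wide; open, the fingers measure 114 mm over their backs; the gripper's body (76 mm by 85 mm) begins 54 mm behind the grasp point. The pads swing forward as they close: fully open they stand 13 mm farther back than shut.
Start: joints at [1.228, 0.521, -0.036, 1.599, 0.021, 1.021, -0.113], TCP at [0.168, -0.602, 0.231] pointing down, gripper open.
Joint ranges: [-2.91, 2.91], [-0.3, 2.13], [-1.5, 1.42], [0.17, 2.43], [-1.26, 4.41], [0.16, 1.93], [-2.52, 2.52]. Speed limits (rad/s): [1.89, 1.89, 2.39, 2.39, 3.01, 3.01, 3.01].

### API

Orientations are given as [roll, pitch, yaw] about the fixed x, y, z axes, in that order (R = Rz(yaw) Ry(pitch) Rx(roll)).
In Python, from workcell import bot gives the robot as it stands. The module is installed in compiled form; this text tells all that it offers.
- The arm moves only by the tool apply_moves, never from a script. Its arguments are lists of equal length, an entry for each row: "claw": the finger opening in m, from 0 to 0.0854; "xyz": the shift along the tool's x, y, z in m, a list of three; "twist": the turn, a rotation vector about the tool's x, y, z in rad, a list of three. A call has 1 to 20 rows; each row shifts and turns the commanded pose from where the row before left it, along the tool's axes as they then stand; what a row does not reach is not made up. A row lasts 1/10 s, in which the tool goes at most 50 mm and 8.59 degrees, less where a joint would pass 70% of its speed; a pose out of reach is approached as far as the arm can. A call with a gripper value outside its range is refused whole. The fingers move at their own pace and stop on an object; "force" is the grip in N (left out, the last holds). Time passes only in rows, so rows that do not move let the fingers close. It gives the time, the measured TCP pose, the force, the opening and the grip force at its end, in the units of the state.
- bot.observe(): the state, without advancing time (a new reading comes with each control period).
- bot.grab_frame(name): name is "scene" or "top"; returns a dict with "img" (480x640x3 uint8, red, green, blue), "vfov" (degrees; the focal length in pixels is half the picture's height over the tangent of half this angle, whatever the lens; pixels are square), "cx", "cy" (the principal point, pixels), "view" (4x4, takes a point from world to camera coordinates). Camera axes: x right, y up, looking along -z (the intrinsics and any distortion apply to the point x, -y, -z); pixel columns grow to the right and rows downward; lengths in m; the calibration is good to about 2 mm. A picture is of the moment at which its call begins. There is no depth.
- bot.job_done(): hands the job in; it is judged then, once.
Trained networks look in the newest picture that a camera, given by its name, has taken for a name from the list of things; names that differ only in an ending like _2 or _b are one class to them, and where a whole thing is asked for, a point or a joint stands for the part that bears it (a point fixed in the world has none). Each returns a list of dicts, best first, with "score" (0 to 1); they miss things now and then, are a little off and sometimes report something else, mostly with a low value. They report only what shows in the picture. A call takes as long as a camera call.
- bot.find_in(camera, query): "position" ([x, y, z] in m, in world coordinates, good to about 4 mm: the middle of the surface that is visible of it).
The state is a dict: "clock": time; "qpos": joint angles; "qd": joint speeds; "joint_efforts": joint torques, N m; "position": TCP position; "tool_rot": TCP orientation; "force": force on the tool from outside, world axes, zero at the start; "moment": the same for the moment, N m; "grip_width": finger opening in m; "finger_force": force on a finger pad.
Only numpy, scipy, OpenCV 4.12 (cv2) and the standard library are available. Lean on these libraries where they do the work, as an engineer would, in place of code of your own. Each camera call takes 0.05 s, during which the arm holds its last target. There are 200 camera calls.

### The job

Slide the grey case's end lid up against its rubber seal, hook the latch's wire bail over the keeper on the lid, then press the red lever down past its snap onto its rest screw so that the lid is pulled tight. Keep the lever pressed home with about 15 N for half a second so the seal settles, but never lean on the lid or the lever with more than 25 N; then let go and leave the other things on the bench where they are.

Things in the scene. Friction and masses are not known exactly. Their poses are not given: they have to be found in the camera images.
- case: Fixed grey metal case with orange bands, lying flat: body 170 mm long (x from -170 to 0), 110 mm wide, top at 70 mm. Origin on the table under its lid-side end. Case axes: x along the case towards the lid (about to the robot's left, +-0.4 rad), y across, z up; all offsets below use them. The latch lies on top in the plane y = 0.
- lid (a joint): Slide of the lid along case +x, m: 0 = touching the bare body, 0.048 = drawn out. Starts 0.032 to 0.044, rubs with about 2 N, stays where left. The rubber seal is met at 0.010 and then pushes back about 7 N per mm. Latched tight it reads about 0.002 to 0.004; the bail reaches the keeper only below about 0.015.
- lid_end (a point): Centre of the lid's outer end face (39 mm above the table), on which the lid is pushed. The lid is a cap 70 mm long, 116 mm wide, from 4 to 74 mm above the table; its end face looks along case +x.
- keeper (a point): Seat of the keeper, a steel hook 12 mm wide on the lid: where the centre of the bail's bar sits when hooked, 90 mm above the table, 16 mm above the lid's top. Hook wall: 2.5 to 7.5 mm towards case -x; its lip reaches 1.5 mm towards +x, 4.5 to 8.5 mm above the seat. The bar comes down beyond the lip (+x side), then is drawn back under it. Moves with the lid; axes as the case.
- latch_pivot (a point): Axis of the lever's hinge (along case y), at case x = -55 mm, 88 mm above the table. Axes as the case.
- lever (a joint): Angle of the red lever, rad: 0 = flat, pointing to case -x; 1.57 upright; 2.0 leaning to the lid. Starts 1.4 to 1.75; stiff, stays where left. At angle q the bail's hinge pin lies 20 mm from the pivot in direction (-cos(q-0.36), 0, sin(q-0.36)) in case axes; it passes over centre at about 0.33, snaps on and stays down. Home is where it meets its rest screw: 0 to 0.18, different every time.
- lever_pad (a point): Press point on the lever's upper (outer) face, 80 mm from the pivot along the lever, a red plate 30 mm wide, 5 mm thick, reaching 94 mm from the pivot. Home is a rigid stop, a brass rest screw under the lever 70 mm from the pivot, set to an unknown height: the upper face ends 90 to 106 mm above the table. Pressing it over against the seal takes up to about 5 N here.
- bail_bar (a point): Centre of the bail's crossbar. The bail is a loop of 5 mm steel wire, 42 mm wide, hinged on the lever's pin; the bar lies 90 mm from the pin, parallel to case y. The bail's x axis points from pin to bar; it starts raised 0.3 to 0.9 rad above level, turns stiffly and stays where left. Drawn towards +x, it takes the lever along.
- bail_grip (a point): Centre of the bail's black grip block, 12 x 14 x 24 mm (the 14 mm across, along case y: pinch it over these two flat faces, it can turn between the fingers about case y). In the bail's axes it lies 12 mm beyond the bar (x) and 30 mm above it (z).
- collet_a: Bystander: steel collet, 33 mm wide, 42 mm high, standing beside the case. Origin under its centre.
- collet_b: Bystander: a second steel collet, the same size, beside the case. Origin under its centre.
- ring_gauge: Bystander: steel ring gauge, 60 mm across, 18 mm high, beside the case. Origin under its centre.
- gauge_box: Bystander: wooden gauge-block box 90 x 60 x 28 mm. Origin under its centre.
- mouse: Bystander: black computer mouse 105 x 60 x 30 mm. Origin under its centre.
- oil_jar: Bystander: amber glass jar, 48 mm across, 75 mm high, orange cap. Origin under its centre.
- spanner: Bystander: steel spanner 160 mm long lying flat. Origin under its centre.

How it is judged:
On the way, in this order (a step that is already met when the one before it is completed fails the run):
1. the lid is slid up to its seal (joint lid below 0.0125) (value of joint lid below 0.0125 m), for 0.1 s.
2. the bail's bar is down behind the keeper's lip with the lid still at its seal (x of bail_bar in the frame of keeper between -0.004 and 0.025 m and z of bail_bar in the frame of keeper below 0.003 m and value of joint lid below 0.0145 m), for 0.2 s.
3. the lever is held home (below 0.22 rad) by the fingers with more than 9 N for 0.4 s (value of joint lever below 0.22 rad and contact force between the fingers and lever_c0 above 9 N), for 0.4 s.
At the end, for the whole second after the job is handed in: The lever lies home, over centre on its rest screw (below 0.22 rad) and still, the bail's bar sits in the keeper (under its lip, on the lid side of the wall: along the case from 4 mm behind to 25 mm beyond the seat, no more than 3 mm above it), and the lid is pulled tight (joint lid below 0.0055) (x of bail_bar in the frame of keeper between -0.004 and 0.025 m and z of bail_bar in the frame of keeper below 0.003 m and value of joint lever below 0.22 rad and value of joint lid below 0.0055 m and velocity of joint lever between -0.05 and 0.05 rad/s); the robot touches nothing.
It fails at once if more than 25 N on the lever (contact force between the arm and lever_c0 above 25 N).
It fails at once if more than 25 N of the fingers on the lever (contact force between the fingers and lever_c0 above 25 N).
It fails at once if more than 25 N on the lid (contact force between any of the fingers, the arm and lid above 25 N).
It fails at once if a bystander moved by more than 30 mm (distance of any of collet_a, collet_b, ring_gauge, gauge_box, mouse, oil_jar, spanner from where it was at the start of the episode above 0.03 m).
It also fails if it takes over 69 s, if anything falls off the work surface, if the arm or the gripper's body presses on something with over 40 N, if the wrist force passes 120 N, or if a joint passes its speed limit or range.

## Working session

There is one attempt and no reset: what is moved stays moved. The work goes in short steps, Python scripts to look and compute and a tool call to move; the robot and the scene stay as the last step left them, time stands still between calls to the robot, and variables do not carry over. Pictures are saved under pics/ and viewed, at most 12 in all, crops included, and the job is handed in when it is done.

Besides the shell and the picture viewer there is one more tool, called after ">>>" by a JSON object that holds its "name" and its "arguments", one argument or row to a line. apply_moves: Moves the arm, as the interface text tells. Its arguments: {"type":"object","properties":{"claw":{"type":"array"},"xyz":{"type":"array"},"twist":{"type":"array"},"force":{"type":"number"}},"required":["claw","xyz","twist"]}

```bash
mkdir -p pics
cat > h.py <<'E'
import numpy as np, cv2
from workcell import bot
def snap(cam,fn=None):
    f=bot.grab_frame(cam)
    if fn: cv2.imwrite('pics/'+fn,f['img'][:,:,::-1])
    return f
def proj(f,P):
    P=np.atleast_2d(P); V=np.array(f['view']); c=P@V[:3,:3].T+V[:3,3]
    fl=240/np.tan(np.radians(f['vfov'])/2)
    return np.c_[f['cx']+fl*c[:,0]/-c[:,2], f['cy']-fl*c[:,1]/-c[:,2]]
def ray(f,u,v):
    V=np.array(f['view']);fl=240/np.tan(np.radians(f['vfov'])/2)
    d=V[:3,:3].T@np.array([(u-f['cx'])/fl,-(v-f['cy'])/fl,-1]); return -V[:3,:3].T@V[:3,3], d
def atz(f,u,v,z):
    o,d=ray(f,u,v); return o+d*(z-o[2])/d[2]
E
python3 - <<'E'
from h import *
a=snap('scene','s0.png');b=snap('top','t0.png')
for f in (a,b): print({k:(np.round(v,3).tolist()) for k,v in f.items() if k!='img'})
for n in 'case lid lid_end keeper latch_pivot lever lever_pad bail_bar bail_grip collet_a ring_gauge gauge_box mouse oil_jar spanner'.split():
  for c in ('scene','top'):
    try: print(n,c,[(np.round(d['position'],3).tolist(),round(d['score'],2)) for d in bot.find_in(c,n)][:3])
    except Exception as e: print(n,c,e)
print({k:np.round(v,3).tolist() for k,v in bot.observe().items()})
E
```

```text
{'vfov': 42.307, 'cx': 325.561, 'cy': 242.707, 'view': [[-0.848, 0.529, -0.02, 0.469], [-0.344, -0.523, 0.78, 0.105], [0.402, 0.669, 0.625, -1.756], [0.0, 0.0, 0.0, 1.0]]}
{'vfov': 57.865, 'cx': 314.284, 'cy': 235.249, 'view': [[0.108, -0.994, 0.005, -0.055], [0.972, 0.107, 0.208, -0.569], [-0.208, -0.017, 0.978, -0.892], [0.0, 0.0, 0.0, 1.0]]}
case scene [([0.538, 0.083, 0.07], 0.75), ([0.62, -0.048, 0.019], 0.63), ([0.575, 0.409, 0.028], 0.47)]
case top [([0.518, 0.051, 0.07], 0.83), ([0.374, 0.398, 0.008], 0.74), ([0.538, 0.158, 0.073], 0.41)]
lid scene [([0.555, 0.18, 0.07], 0.91)]
lid top [([0.538, 0.16, 0.075], 0.96)]
lid_end scene [([0.558, 0.186, 0.074], 0.74), ([0.623, -0.047, 0.019], 0.26)]
lid_end top [([0.545, 0.153, 0.078], 0.83)]
keeper scene [([0.551, 0.181, 0.072], 0.97)]
keeper top [([0.542, 0.158, 0.073], 0.83)]
latch_pivot scene [([0.541, 0.082, 0.072], 0.77), ([0.532, 0.073, 0.185], 0.39)]
latch_pivot top [([0.52, 0.049, 0.069], 0.6), ([0.527, 0.061, 0.171], 0.21)]
lever scene [([0.406, -0.386, 0.025], 0.75), ([0.525, 0.029, 0.155], 0.7)]
lever top [([0.522, 0.053
[... 915 characters left out ...]
, 0.91)]
mouse top [([0.39, -0.394, 0.024], 0.76), ([0.429, 0.076, 0.045], 0.25)]
oil_jar scene [([0.566, -0.373, 0.052], 0.71), ([0.551, 0.182, 0.071], 0.5)]
oil_jar top [([0.558, -0.385, 0.074], 0.62)]
spanner scene [([0.378, 0.405, 0.015], 0.9), ([0.624, -0.047, 0.018], 0.38)]
spanner top [([0.374, 0.401, 0.005], 0.59)]
{'clock': 1.6, 'qpos': [1.228, 0.521, -0.036, 1.599, 0.021, 1.021, -0.113], 'qd': [-0.0, 0.001, -0.001, 0.0, -0.0, 0.001, -0.001], 'joint_efforts': [0.0, -92.683, 1.979, -37.025, 0.018, 0.002, 0.0], 'position': [0.168, -0.602, 0.231], 'tool_rot': [-3.142, 0.0, 0.273], 'force': [0.537, 0.097, -0.683], 'moment': [0.055, -0.035, 0.0], 'finger_force': 0.0, 'grip_width': 0.086}
```

View pics/s0.png

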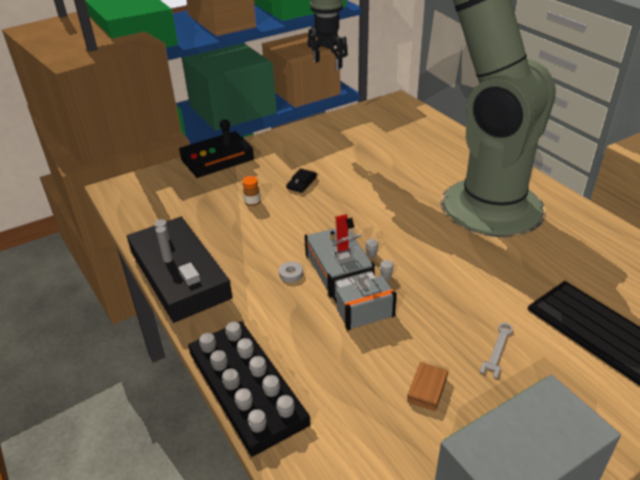

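View pics/t0.png

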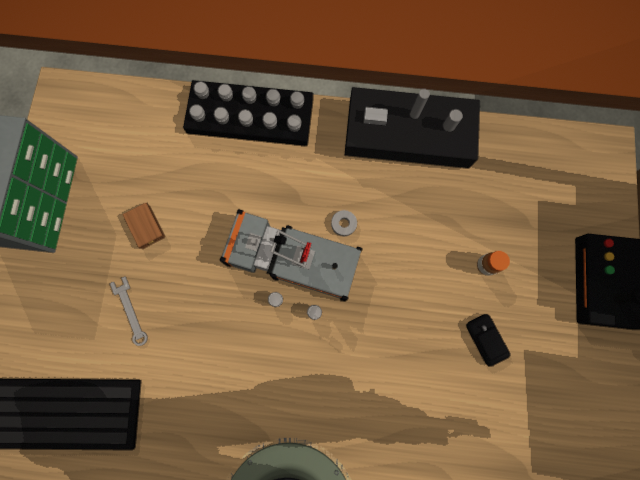

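The scene view shows the case at about (345,265) with the lid drawn out. In the top view the case spans (222–360, 212–298), the lever is at (306,253) and the collets are at (275,299) and (314,312). I'll zoom in next.

Run:
```python
import cv2,numpy as np
a=cv2.imread('pics/s0.png')[205:335,290:410];b=cv2.imread('pics/t0.png')[200:310,210:370]
a=cv2.resize(a,None,fx=4.6,fy=4.6,interpolation=3);b=cv2.resize(b,None,fx=5,fy=5,interpolation=3)
cv2.imwrite('pics/sc.png',a);cv2.imwrite('pics/tc.png',b)
```

```text
(no output)
```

View pics/sc.png

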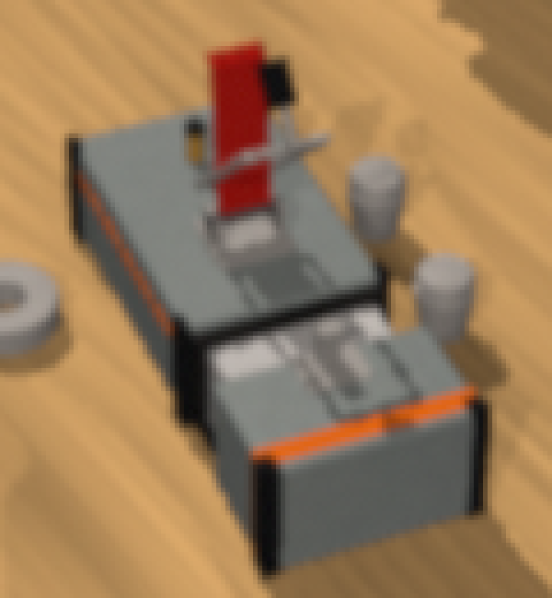

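View pics/tc.png

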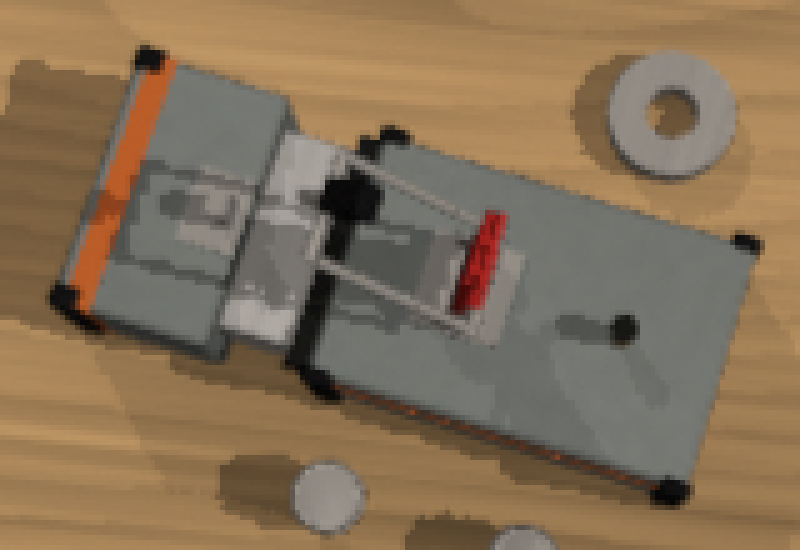

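The crops show the body corners, lid end, lever, bail bar (scene crop 195,182 to 330,140) and black grip (scene 278,82; top 350,198). I'll fit all unknowns to these pixels.

```bash
cat > fit.py <<'E'
from h import *
from scipy.optimize import least_squares
def model(p):
    x0,y0,yaw,q,lev,be=p
    c,s=np.cos(yaw),np.sin(yaw)
    W=lambda P:np.array([x0+c*P[0]-s*P[1],y0+s*P[0]+c*P[1],P[2]])
    L=lambda r,t,y:np.array([-.055-r*np.cos(lev)+t*np.sin(lev),y,.088+r*np.sin(lev)+t*np.cos(lev)])
    pin=np.array([-.055-.02*np.cos(lev-.36),0,.088+.02*np.sin(lev-.36)])
    B=lambda bx,by,bz:pin+np.array([bx*np.cos(be)-bz*np.sin(be),by,bx*np.sin(be)+bz*np.cos(be)])
    return W,L,B
if __name__=='__main__':
    a=bot.grab_frame('scene');b=bot.grab_frame('top')
    T=lambda u,v:(b,210+u/5,200+v/5); S=lambda u,v:(a,290+u/4.6,205+v/4.6)
    def feats(p):
        W,L,B=model(p);q=p[3]
        F=[(T(395,135),(0,-.055,.07)),(T(747,243),(-.17,-.055,.07)),(T(670,492),(-.17,.055,.07)),(T(322,384),(0,.055,.07)),
        (T(150,57),(.07+q,-.058,.074)),(T(65,298),(.07+q,.058,.074)),(S(265,455),(.07+q,-.058,.074)),(S(482,400),(.07+q,.058,.074)),
        (S(268,570),(.07+q,-.058,.004)),(S(485,510),(.07+q,.058,.004)),
        (S(75,142),(-.17,-.055,.07)),(S(180,328),(0,-.055,.07)),(S(380,275),(0,.055,.07)),
        (T(495,212),L(.094,0,-.015)),(T(463,310),L(.094,0,.015)),(S(210,52),L(.094,0,-.015)),(S(262,44),L(.094,0,.015)),
        (T(350,198),B(.102,0,.03)),(S(278,82),B(.102,0,.03)),(S(198,182),B(.09,-.021,0)),(S(328,140),B(.09,.021,0))]
        return F,W
    def res(p):
        F,W=feats(p)
        return np.concatenate([proj(t[0],W(P))[0]-[t[1],t[2]] for t,P in F])
    p=least_squares(res,[.53,.11,1.3,.037,1.57,.6],loss='soft_l1').x
    print(np.round(p,4));print(np.round(res(p).reshape(-1,2),1).tolist())
    W,L,B=model(p);np.save('p.npy',p)
    for n,P in dict(lid_end=(.07+p[3],0,.039),piv=(-.055,0,.088),bar=B(.09,0,0),grip=B(.102,0,.03),pad=L(.08,0,0)).items():print(n,np.round(P,4),np.round(W(P),4))
E
python3 fit.py
```

```text
[0.5283 0.0797 1.3806 0.0382 1.4666 0.768 ]
[[-2.7, -0.3], [2.0, 0.7], [3.2, 0.1], [-3.9, -2.0], [-0.5, -0.7], [-1.4, 1.4], [-0.7, 1.9], [0.3, 0.0], [-1.4, -0.7], [-1.9, -1.6], [-0.9, -1.6], [0.9, -0.2], [0.9, -0.5], [-0.0, 0.3], [1.6, -4.4], [-0.4, 1.6], [0.4, 0.3], [-0.9, 0.6], [-0.0, 0.6], [10.7, -5.1], [-0.2, -0.5]]
lid_end [0.1082 0.     0.039 ] [0.5488 0.186  0.039 ]
piv [-0.055  0.     0.088] [0.5179 0.0257 0.088 ]
bar [0.0008 0.     0.1684] [0.5285 0.0805 0.1684]
grip [-0.0114  0.      0.1983] [0.5261 0.0685 0.1983]
pad [-0.0633  0.      0.1676] [0.5163 0.0176 0.1676]
```

```bash
python3 - <<'E'
s=open('fit.py').read()
s=s.replace("T(395,135)","T(360,140)").replace("T(322,384)","T(290,362)").replace("T(747,243)","T(760,240)").replace("T(670,492)","T(685,503)")
s=s.replace("(T(463,310),L(.094,0,.015)),","").replace("(S(198,182),B(.09,-.021,0))","(T(343,157),B(.09,-.021,0)),(T(320,264),B(.09,.021,0))")
open('fit.py','w').write(s)
E
python3 fit.py
```

```text
[0.5284 0.0809 1.3824 0.037  1.443  0.7929]
[[3.8, -1.5], [-1.1, 1.1], [-0.3, -2.3], [2.0, 2.3], [-0.6, -0.6], [-1.4, 1.5], [-0.6, 1.9], [0.4, -0.1], [-1.3, -0.8], [-1.8, -1.7], [-0.8, -1.3], [1.2, 0.1], [1.2, -0.2], [0.5, 0.5], [-0.5, 1.4], [0.3, 0.2], [-0.1, 0.8], [-0.2, -0.2], [-0.6, -0.1], [-2.8, -1.0], [-0.3, -1.2]]
lid_end [0.107 0.    0.039] [0.5484 0.186  0.039 ]
piv [-0.055  0.     0.088] [0.5181 0.0269 0.088 ]
bar [-0.0012  0.      0.1698] [0.5282 0.0797 0.1698]
grip [-0.0142  0.      0.1994] [0.5257 0.067  0.1994]
pad [-0.0652  0.      0.1673] [0.5162 0.0169 0.1673]
```

The fit is consistent to about 2 px. First I raise the tool, close the fingers and yaw it to line up with the case.

>>> {"name": "apply_moves", "arguments": {
  "claw": [0,0,0,0,0,0,0,0],
  "xyz": [
    [0,0,-0.01],
    [0,0,-0.01],
    [0,0,-0.01],
    [0,0,-0.01],
    [0,0,-0.01],
    [0,0,-0.01],
    [0,0,-0.01],
    [0,0,0]
  ],
  "twist": [
    [0,0,-0.139],
    [0,0,-0.139],
    [0,0,-0.139],
    [0,0,-0.139],
    [0,0,-0.139],
    [0,0,-0.139],
    [0,0,-0.139],
    [0,0,-0.136]
  ],
  "force": 30
}}

```text
clock: 2.6
position: [0.1685, -0.6023, 0.3027]
tool_rot: [3.141, 0.002, 1.387]
force: [-1.2, -0.1, -0.0]
grip_width: 0.0002
finger_force: 0.0
```

```bash
cat >> h.py <<'E'
from scipy.spatial.transform import Rotation as Rn
def st(): 
    s=bot.observe(); return s,np.array(s['position']),Rn.from_euler('xyz',s['tool_rot'])
def go(case=None,world=None,tool=None):
    p=np.load('p.npy');c,s_=np.cos(p[2]),np.sin(p[2])
    s,x,R=st()
    C=np.array([[c,-s_,0],[s_,c,0],[0,0,1]]);o=np.array([p[0],p[1],0])
    print('t',round(s['clock'],2),'pos',x.round(4),'case',(C.T@(x-o)).round(4),'rpy',np.round(s['tool_rot'],3),'Fcase',(C.T@np.array(s['force'])).round(1),'w',round(s['grip_width'],4),'ff',round(s['finger_force'],1),'q',np.round(s['qpos'],2))
    if case is not None: world=o+C@np.array(case)
    if world is not None: d=R.inv().apply(np.array(world)-x);print('shift',d.round(4),'rows',np.linalg.norm(d)/.05)
E
python3 -c "
from h import *
go(case=(.148,0,.28))"
```

```text
t 2.6 pos [ 0.1685 -0.6023  0.3027] case [-0.7386  0.2256  0.3027] rpy [3.141e+00 2.000e-03 1.387e+00] Fcase [-0.3  1.2 -0. ] w 0.0002 ff 0.0 q [ 1.4   0.47 -0.29  1.5   0.14  1.19  0.9 ]
shift [0.8855 0.2299 0.0214] rows 18.301620836789926
```

>>> {"name": "apply_moves", "arguments": {
  "claw": [0,0,0,0,0,0,0,0,0,0,0,0,0,0,0,0,0,0,0,0],
  "xyz": [
    [0.0443,0.0115,0],
    [0.0443,0.0115,0],
    [0.0443,0.0115,0],
    [0.0443,0.0115,0],
    [0.0443,0.0115,0],
    [0.0443,0.0115,0],
    [0.0443,0.0115,0],
    [0.0443,0.0115,0],
    [0.0443,0.0115,0],
    [0.0443,0.0115,0],
    [0.0443,0.0115,0],
    [0.0443,0.0115,0],
    [0.0443,0.0115,0],
    [0.0443,0.0115,0],
    [0.0443,0.0115,0],
    [0.0443,0.0115,0],
    [0.0443,0.0115,0],
    [0.0443,0.0115,0],
    [0.0443,0.0115,0],
    [0.0443,0.0115,0]
  ],
  "twist": [
    [0,0,0],
    [0,0,0],
    [0,0,0],
    [0,0,0],
    [0,0,0],
    [0,0,0],
    [0,0,0],
    [0,0,0],
    [0,0,0],
    [0,0,0],
    [0,0,0],
    [0,0,0],
    [0,0,0],
    [0,0,0],
    [0,0,0],
    [0,0,0],
    [0,0,0],
    [0,0,0],
    [0,0,0],
    [0,0,0]
  ]
}}

```text
clock: 4.6
position: [0.5614, 0.2267, 0.3012]
tool_rot: [3.141, 0.0, 1.381]
force: [0.9, -0.4, 1.1]
grip_width: 0.0001
finger_force: 0.0
```

```bash
python3 -c "
from h import *
go(case=(.148,0,.035))"
```

```text
t 4.6 pos [0.5614 0.2267 0.3012] case [ 0.1494 -0.0051  0.3012] rpy [3.141 0.    1.381] Fcase [-0.2 -1.   1.1] w 0.0001 ff 0.0 q [ 0.02  0.51 -0.75  1.54  0.36  1.23 -0.98]
shift [-0.0013 -0.0052  0.2662] rows 5.3244205518890135
```

>>> {"name": "apply_moves", "arguments": {
  "claw": [0,0,0,0,0,0,0,0,0,0],
  "xyz": [
    [0,-0.005,0.04],
    [0,0,0.045],
    [0,0,0.045],
    [0,0,0.045],
    [0,0,0.045],
    [0,0,0.03],
    [0,0,0.015],
    [-0.01,0,0],
    [-0.01,0,0],
    [0,0,0]
  ],
  "twist": [
    [0,0,0],
    [0,0,0],
    [0,0,0],
    [0,0,0],
    [0,0,0],
    [0,0,0],
    [0,0,0],
    [0,0,0],
    [0,0,0],
    [0,0,0]
  ]
}}

```text
clock: 5.6
position: [0.553, 0.2045, 0.0379]
tool_rot: [3.14, 0.0, 1.38]
force: [0.1, -0.6, 1.5]
grip_width: -0.0003
finger_force: 0.0
```

>>> {"name": "apply_moves", "arguments": {
  "claw": [0,0,0,0,0,0,0,0,0,0],
  "xyz": [
    [-0.004,0,0],
    [-0.004,0,0],
    [-0.004,0,0],
    [-0.004,0,0],
    [-0.004,0,0],
    [-0.004,0,0],
    [-0.004,0,0],
    [0,0,0],
    [0,0,0],
    [0,0,0]
  ],
  "twist": [
    [0,0,0],
    [0,0,0],
    [0,0,0],
    [0,0,0],
    [0,0,0],
    [0,0,0],
    [0,0,0],
    [0,0,0],
    [0,0,0],
    [0,0,0]
  ]
}}

```text
clock: 6.6
position: [0.5467, 0.1788, 0.0362]
tool_rot: [-3.141, 0.0, 1.382]
force: [0.9, -0.8, -0.8]
grip_width: -0.0
finger_force: 0.0
```

```bash
python3 -c "
from h import *
go(case=(.09,0,.035))
snap('top','t1.png');snap('scene','s1.png')
a=cv2.imread('pics/s1.png')[195:325,290:410];b=cv2.imread('pics/t1.png')[190:300,210:330]
cv2.imwrite('pics/c1.png',np.hstack([cv2.resize(a,(400,433),interpolation=3),cv2.resize(b,(400,433),interpolation=3)]))"
```

```text
t 6.6 pos [0.5467 0.1788 0.0362] case [0.0996 0.0004 0.0362] rpy [-3.141  0.     1.382] Fcase [-0.6 -1.1 -0.8] w -0.0 ff 0.0 q [-0.02  0.78 -0.58  1.84  0.63  0.71 -1.15]
shift [-0.0096  0.0004  0.0012] rows 0.19322386221452317
```

View pics/c1.png

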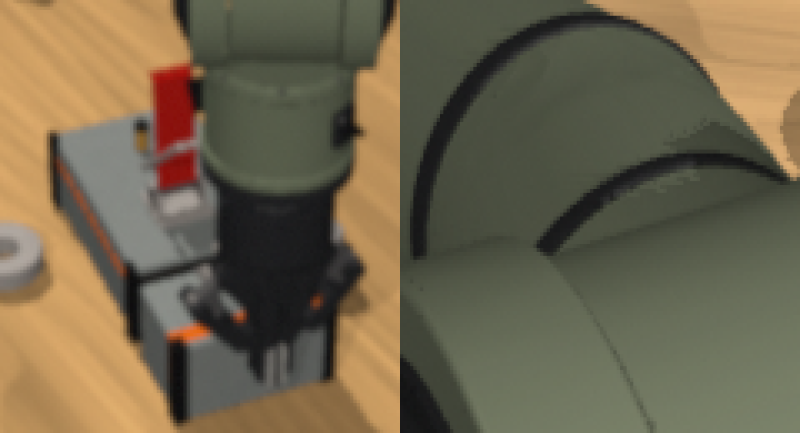

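The scene picture shows the fingertips on the lid's end face, with the gap nearly closed. I continue in small steps and watch the force.

>>> {"name": "apply_moves", "arguments": {
  "claw": [0,0,0,0],
  "xyz": [
    [-0.002,0,0],
    [-0.002,0,0],
    [-0.002,0,0],
    [0,0,0]
  ],
  "twist": [
    [0,0,0],
    [0,0,0],
    [0,0,0],
    [0,0,0]
  ]
}}

```text
clock: 7.1
position: [0.5456, 0.1726, 0.0363]
tool_rot: [-3.141, 0.0, 1.381]
force: [0.6, 0.7, 0.2]
grip_width: -0.0002
finger_force: 0.0
```

>>> {"name": "apply_moves", "arguments": {
  "claw": [0,0,0],
  "xyz": [
    [-0.001,0,0],
    [-0.0005,0,0],
    [0,0,0]
  ],
  "twist": [
    [0,0,0],
    [0,0,0],
    [0,0,0]
  ]
}}

```text
clock: 7.4
position: [0.5454, 0.1715, 0.0363]
tool_rot: [-3.142, 0.0, 1.382]
force: [-0.2, 1.3, 0.6]
grip_width: -0.0003
finger_force: 0.7
```

>>> {"name": "apply_moves", "arguments": {
  "claw": [0,0,0],
  "xyz": [
    [-0.001,0,0],
    [-0.0005,0,0],
    [0,0,0]
  ],
  "twist": [
    [0,0,0],
    [0,0,0],
    [0,0,0]
  ]
}}

```text
clock: 7.7
position: [0.5452, 0.1705, 0.0363]
tool_rot: [3.141, -0.001, 1.382]
force: [0.8, 3.9, -1.9]
grip_width: -0.0001
finger_force: 2.5
```

>>> {"name": "apply_moves", "arguments": {
  "claw": [0,0,0],
  "xyz": [
    [-0.001,0,0],
    [0,0,0],
    [0,0,0]
  ],
  "twist": [
    [0,0,0],
    [0,0,0],
    [0,0,0]
  ]
}}

```text
clock: 8.0
position: [0.5451, 0.1698, 0.0364]
tool_rot: [3.141, -0.001, 1.382]
force: [0.8, 6.9, -4.0]
grip_width: 0.0001
finger_force: 3.5
```

The seal is felt at TCP x ≈ 0.090, about 7 N, which matches lid ≈ 0.0095. I back off and rise clear.

>>> {"name": "apply_moves", "arguments": {
  "claw": [0,0,0,0,0,0,0,0.05,0.05,0.05],
  "xyz": [
    [0.01,0,0],
    [0.02,0,0],
    [0.01,0,-0.03],
    [0,0,-0.04],
    [0,0,-0.045],
    [0,0,-0.045],
    [0,0,-0.045],
    [0,0,-0.04],
    [0,0,-0.02],
    [0,0,0]
  ],
  "twist": [
    [0,0,0],
    [0,0,0],
    [0,0,0],
    [0,0,0],
    [0,0,0],
    [0,0,0],
    [0,0,0],
    [0,0,0],
    [0,0,0],
    [0,0,0]
  ]
}}

```text
clock: 9.0
position: [0.5532, 0.209, 0.3043]
tool_rot: [3.138, -0.002, 1.381]
force: [0.1, -0.1, -0.8]
grip_width: 0.0432
finger_force: 0.0
```

Run:
```python
from h import *
from fit import model
f=snap('scene','s2.png'); go(case=(-.0142,0,.25))
p=np.load('p.npy');p[3]=.010;W,L,B=model(p)
im=cv2.resize(f['img'][215:325,295:395,::-1],None,fx=5.4,fy=5.4,interpolation=3)
def dot(P,c):
    u=proj(f,W(P))[0]; cv2.circle(im,(int((u[0]-295)*5.4),int((u[1]-215)*5.4)),3,c,-1)
k=.0225
for P in [(k+.0015,-.006,.0985),(k+.0015,.006,.0985),(k-.0075,-.006,.0985),(k-.0075,.006,.0985)]: dot(P,(0,255,255))
for P in [(.08,-.058,.074),(.08,.058,.074),(0,-.055,.07),(0,.055,.07),(.01,-.058,.074),(.01,.058,.074)]: dot(P,(0,0,255))
for P in [B(.09,-.021,0),B(.09,.021,0),B(.102,0,.03)]: dot(P,(0,255,0))
for P in [L(.094,0,-.015),L(.094,0,.015)]: dot(P,(255,0,0))
cv2.imwrite('pics/c2.png',im)
for n in ('bail_grip','bail_bar','keeper'):print(n,[(np.round(d['position'],3).tolist(),round(d['score'],2)) for d in bot.find_in('scene',n)][:2])
```

```text
t 9.05 pos [0.5527 0.2086 0.3024] case [ 0.13   -0.      0.3024] rpy [ 3.14  -0.     1.381] Fcase [-0.6 -0.4 -0.7] w 0.0492 ff 0.0 q [ 0.06  0.49 -0.76  1.58  0.35  1.22 -0.96]
shift [-0.1442  0.      0.0523] rows 3.0679254411861465
bail_grip [([0.537, 0.072, 0.188], 0.61)]
bail_bar [([0.534, 0.075, 0.184], 0.68)]
keeper [([0.546, 0.151, 0.07], 0.9)]
```

View pics/c2.png

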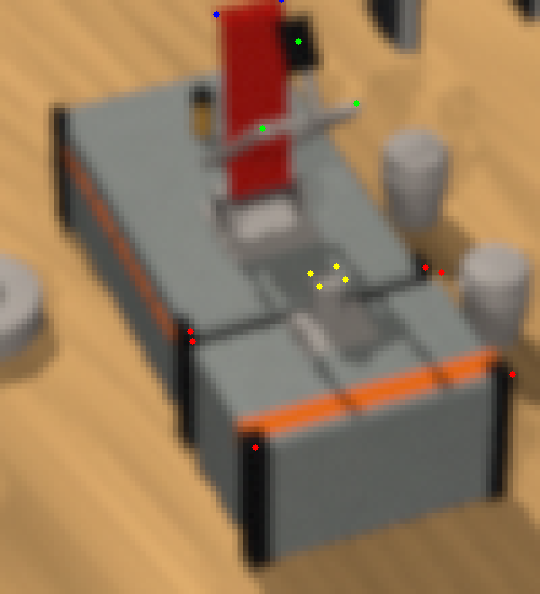

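The picture shows the lid nearly closed. The grip (300,43) and bar (262,130 to 355,105) match the fit, but the predicted lid corners (512,374) and (255,447) sit about 3 px off. I'll measure the lid's travel from the orange band instead.

Run:
```python
from h import *
from fit import model
f=bot.grab_frame('scene')
p=np.load('p.npy');W,_,_=model(p)
ms=[]
for n in ('s0','s2'):
    im=cv2.imread(f'pics/{n}.png').astype(int);b,g,r=im[...,0],im[...,1],im[...,2]
    m=(r-b>130)&(r-g>70); m[:270]=0;m[330:]=0;m[:,:335]=0;m[:,400:]=0
    ys,xs=np.nonzero(m);ms.append((xs.mean(),ys.mean()));print(n,len(xs),ms[-1],xs.min(),xs.max())
    lo=[];
    q=atz(f,*ms[-1],.0745)-[p[0],p[1],0];c,s=np.cos(p[2]),np.sin(p[2]);print('case xy',c*q[0]+s*q[1],-s*q[0]+c*q[1])
a,b=cv2.imread('pics/s2.png'),0
im=cv2.resize(a[255:300,330:385],None,fx=12,fy=12,interpolation=cv2.INTER_CUBIC)
im=np.clip(im.astype(float)*1.5,0,255).astype(np.uint8)
for x,c in ((.0225,(0,255,255)),(.030,(0,255,0))):
  for z in (.0985,.074):
    for y in(-.006,.006):
      u=proj(f,W((x,y,z)))[0];cv2.circle(im,(int((u[0]+.5-330)*12),int((u[1]+.5-255)*12)),3,c,-1)
cv2.imwrite('pics/k.png',im)
```

```text
s0 138 (np.float64(369.0217391304348), np.float64(297.3478260869565)) 346 392
case xy 0.10139567769937888 -0.003122902748214699
s2 127 (np.float64(362.74015748031496), np.float64(287.7244094488189)) 340 385
case xy 0.06767851149126246 -0.0033495677365647115
```

View pics/k.png

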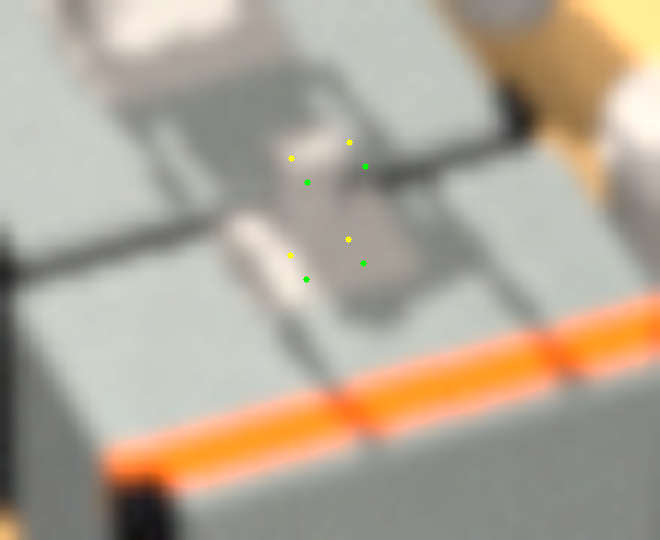

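The keeper's hook top at (310,142) matches k ≈ 0.0225 in case x. Next I grasp the bail grip.

>>> {"name": "apply_moves", "arguments": {
  "claw": [0.045,0.045,0.045,0.045,0.045,0.045,0.045,0.045,0.045,0.045],
  "xyz": [
    [-0.036,0,0.01],
    [-0.036,0,0.01],
    [-0.036,0,0.01],
    [-0.036,0,0.01],
    [0,0,0.01],
    [0,0,0.02],
    [0,0,0.02],
    [0,0,0.02],
    [0,0,0.01],
    [0,0,0]
  ],
  "twist": [
    [0,0,0],
    [0,0,0],
    [0,0,0],
    [0,0,0],
    [0,0,0],
    [0,0,0],
    [0,0,0],
    [0,0,0],
    [0,0,0],
    [0,0,0]
  ]
}}

```text
clock: 10.25
position: [0.5247, 0.0672, 0.18]
tool_rot: [-3.139, 0.0, 1.382]
force: [0.3, -0.9, 0.5]
grip_width: 0.0449
finger_force: 0.0
```

>>> {"name": "apply_moves", "arguments": {
  "claw": [0.01,0.01,0.01,0.01,0.01,0.01],
  "xyz": [
    [0,0,0],
    [0,0,0],
    [0,0,0],
    [0,0,0],
    [0,0,0],
    [0,0,0]
  ],
  "twist": [
    [0,0,0],
    [0,0,0],
    [0,0,0],
    [0,0,0],
    [0,0,0],
    [0,0,0]
  ],
  "force": 30
}}

```text
clock: 10.85
position: [0.5277, 0.0667, 0.1827]
tool_rot: [3.137, -0.001, 1.381]
force: [12.6, -1.6, -2.0]
grip_width: 0.0131
finger_force: 32.7
```

Run:
```python
from h import *
go(case=(-.0142,0,.182))
def gr(lev,e):
    pin=np.array([-.055-.02*np.cos(lev-.36),.088+.02*np.sin(lev-.36)])
    c,s=np.cos(e),np.sin(e)
    return pin+[.09*c,.09*s],pin+[.102*c-.03*s,.102*s+.03*c]
for lev,e in [(1.443,.793),(1.443,.6),(1.6,.45),(1.75,.3),(1.87,.2),(1.87,.1),(1.87,0),(1.87,-.1),(1.87,-.2),(1.87,-.24)]:
    b,g=gr(lev,e);print(lev,e,'bar',b.round(4),'grip',g.round(4))
from scipy.optimize import fsolve
for bx in (.030,.0265,.0225,.0205):
    q=fsolve(lambda q:gr(*q)[0]-[bx,.0895],[1.5,-.2]);print(bx,q.round(3),gr(*q)[1].round(4))
```

```text
t 10.85 pos [0.5277 0.0667 0.1827] case [-0.0141 -0.0019  0.1827] rpy [ 3.137e+00 -1.000e-03  1.381e+00] Fcase [  0.8 -12.7  -2. ] w 0.0131 ff 32.7 q [ 0.28  0.51 -0.71  1.87  0.42  0.9  -0.81]
shift [-0.0001 -0.0019  0.0007] rows 0.04110338617058606
1.443 0.793 bar [-0.0012  0.1698] grip [-0.0142  0.1994]
1.443 0.6 bar [0.0099 0.1565] grip [0.0029 0.188 ]
1.6 0.45 bar [0.0195 0.1461] grip [0.0173 0.1783]
1.75 0.3 bar [0.0274 0.1343] grip [0.03   0.1665]
1.87 0.2 bar [0.032  0.1258] grip [0.0378 0.1576]
1.87 0.1 bar [0.0333 0.1169] grip [0.0423 0.148 ]
1.87 0 bar [0.0338 0.108 ] grip [0.0458 0.138 ]
1.87 -0.1 bar [0.0333 0.099 ] grip [0.0483 0.1276]
1.87 -0.2 bar [0.032  0.0901] grip [0.0497 0.1171]
1.87 -0.24 bar [0.0312 0.0866] grip [0.05   0.1129]
0.03 [ 1.774 -0.204] [0.0478 0.1164]
0.0265 [ 1.583 -0.193] [0.044  0.1166]
0.0225 [ 1.334 -0.168] [0.0393 0.1171]
0.0205 [ 1.188 -0.148] [0.0368 0.1174]
```

The grip is held (13 mm), with a 3 mm sideways offset to relieve. I swing the bail down towards level, leaning the lever along.

>>> {"name": "apply_moves", "arguments": {
  "claw": [0.01,0.01,0.01,0.01,0.01,0.01,0.01,0.01,0.01,0.01,0.01,0.01,0.01,0.01,0.01],
  "xyz": [
    [0,0.0015,0],
    [0,0.0015,0],
    [0.009,0,0.0055],
    [0.0085,0,0.006],
    [0.0075,0,0.005],
    [0.007,0,0.005],
    [0.0065,0,0.006],
    [0.0065,0,0.006],
    [0.004,0,0.0045],
    [0.004,0,0.0045],
    [0.0025,0,0.005],
    [0.002,0,0.005],
    [0.002,0,0.005],
    [0.002,0,0.005],
    [0,0,0]
  ],
  "twist": [
    [0,0,0],
    [0,0,0],
    [0,0,0],
    [0,0,0],
    [0,0,0],
    [0,0,0],
    [0,0,0],
    [0,0,0],
    [0,0,0],
    [0,0,0],
    [0,0,0],
    [0,0,0],
    [0,0,0],
    [0,0,0],
    [0,0,0]
  ]
}}

```text
clock: 12.35
position: [0.5402, 0.1272, 0.1183]
tool_rot: [3.141, -0.0, 1.382]
force: [6.3, -1.4, 1.7]
grip_width: 0.0134
finger_force: 34.9
```

Run:
```python
from h import *
go()
f=snap('scene','s3.png')
im=cv2.resize(f['img'][210:310,300:400,::-1],None,fx=6,fy=6,interpolation=3)
cv2.imwrite('pics/c3.png',np.clip(im*1.3,0,255).astype(np.uint8))
```

```text
t 12.35 pos [0.5402 0.1272 0.1183] case [ 0.0477 -0.0029  0.1183] rpy [ 3.141 -0.     1.382] Fcase [-0.2 -6.5  1.7] w 0.0134 ff 34.9 q [ 0.12  0.64 -0.65  1.86  0.51  0.82 -0.98]
```

View pics/c3.png

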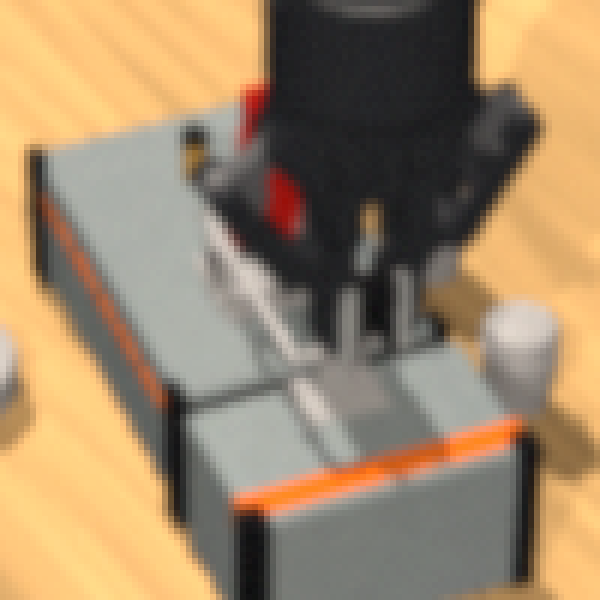

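The bail is nearly level and the lever leans along with it; the left wire runs from (210,220) to (310,350). I continue down beyond the lip.

>>> {"name": "apply_moves", "arguments": {
  "claw": [0.01,0.01,0.01,0.01,0.01],
  "xyz": [
    [0.001,0.0015,0.004],
    [0.001,0.0015,0.004],
    [0.0005,0,0.003],
    [0,0,0],
    [0,0,0]
  ],
  "twist": [
    [0,0,0],
    [0,0,0],
    [0,0,0],
    [0,0,0],
    [0,0,0]
  ]
}}

```text
clock: 12.9
position: [0.5419, 0.1294, 0.1069]
tool_rot: [-3.139, 0.0, 1.383]
force: [-5.8, 1.7, 2.2]
grip_width: 0.0132
finger_force: 35.1
```

>>> {"name": "apply_moves", "arguments": {
  "claw": [0.01,0.01,0.01,0.01,0.01],
  "xyz": [
    [0.0005,0,0.004],
    [0.0005,0,0.004],
    [0.0005,0,0.003],
    [0,0,0],
    [0,0,0]
  ],
  "twist": [
    [0,0,0],
    [0,0,0],
    [0,0,0],
    [0,0,0],
    [0,0,0]
  ]
}}

```text
clock: 13.4
position: [0.5421, 0.1306, 0.0958]
tool_rot: [-3.139, 0.001, 1.382]
force: [-5.8, 1.7, 1.9]
grip_width: 0.0138
finger_force: 35.4
```

```bash
python3 -c "
from h import *
go()"
```

```text
t 13.4 pos [0.5421 0.1306 0.0958] case [ 0.0514 -0.0042  0.0958] rpy [-3.139e+00  1.000e-03  1.382e+00] Fcase [0.6 6.  1.9] w 0.0138 ff 35.4 q [ 0.1   0.67 -0.63  1.86  0.54  0.79 -1.  ]
```

>>> {"name": "apply_moves", "arguments": {
  "claw": [0.01,0.01,0.01,0.01,0.01,0.01],
  "xyz": [
    [-0.0015,-0.0015,-0.0005],
    [-0.0015,0,-0.0005],
    [-0.0015,0,0],
    [-0.0015,0,0],
    [-0.001,0,0],
    [0,0,0]
  ],
  "twist": [
    [0,0,0],
    [0,0,0],
    [0,0,0],
    [0,0,0],
    [0,0,0],
    [0,0,0]
  ]
}}

```text
clock: 14.0
position: [0.5404, 0.124, 0.0974]
tool_rot: [-3.141, -0.001, 1.382]
force: [-1.0, 4.5, -3.1]
grip_width: 0.0138
finger_force: 34.7
```

>>> {"name": "apply_moves", "arguments": {
  "claw": [0.01,0.01,0.01],
  "xyz": [
    [-0.001,0,0],
    [-0.001,0,0],
    [0,0,0]
  ],
  "twist": [
    [0,0,0],
    [0,0,0],
    [0,0,0]
  ]
}}

```text
clock: 14.3
position: [0.5402, 0.1224, 0.0976]
tool_rot: [-3.141, -0.001, 1.382]
force: [-0.9, 5.7, -2.5]
grip_width: 0.0133
finger_force: 34.8
```

```bash
python3 -c "
from h import *
go()"
```

```text
t 14.3 pos [0.5402 0.1224 0.0976] case [ 0.0429 -0.0038  0.0976] rpy [-3.141e+00 -1.000e-03  1.382e+00] Fcase [ 5.5  1.9 -2.5] w 0.0133 ff 34.8 q [ 0.12  0.66 -0.63  1.87  0.54  0.78 -0.99]
```

>>> {"name": "apply_moves", "arguments": {
  "claw": [0.01,0.01,0.01],
  "xyz": [
    [-0.001,0,0],
    [-0.0005,0,0],
    [0,0,0]
  ],
  "twist": [
    [0,0,0],
    [0,0,0],
    [0,0,0]
  ]
}}

```text
clock: 14.6
position: [0.54, 0.1216, 0.0977]
tool_rot: [-3.141, -0.002, 1.383]
force: [-0.5, 9.5, -1.9]
grip_width: 0.0134
finger_force: 34.9
```

```bash
python3 -c "
from h import *
go()"
```

```text
t 14.6 pos [0.54   0.1216 0.0977] case [ 0.0422 -0.0038  0.0977] rpy [-3.141e+00 -2.000e-03  1.383e+00] Fcase [ 9.2  2.2 -1.9] w 0.0134 ff 34.9 q [ 0.12  0.66 -0.63  1.88  0.54  0.78 -0.99]
```

Force is rising, so the bar is against the wall. I check that it is captured by lifting gently.

>>> {"name": "apply_moves", "arguments": {
  "claw": [0.01,0.01,0.01,0.01],
  "xyz": [
    [0,0,-0.002],
    [0,0,-0.002],
    [0,0,-0.001],
    [0,0,0]
  ],
  "twist": [
    [0,0,0],
    [0,0,0],
    [0,0,0],
    [0,0,0]
  ]
}}

```text
clock: 15.0
position: [0.5398, 0.1202, 0.1025]
tool_rot: [-3.141, -0.0, 1.382]
force: [-1.5, 5.1, -6.0]
grip_width: 0.0133
finger_force: 33.9
```

```bash
python3 -c "
from h import *
go()"
```

```text
t 15.0 pos [0.5398 0.1202 0.1025] case [ 0.0408 -0.0038  0.1025] rpy [-3.141 -0.     1.382] Fcase [ 4.7  2.4 -6. ] w 0.0133 ff 33.9 q [ 0.12  0.66 -0.63  1.87  0.53  0.79 -0.99]
```

>>> {"name": "apply_moves", "arguments": {
  "claw": [0.01,0.01,0.01],
  "xyz": [
    [0,0,-0.001],
    [0,0,-0.001],
    [0,0,0]
  ],
  "twist": [
    [0,0,0],
    [0,0,0],
    [0,0,0]
  ]
}}

```text
clock: 15.3
position: [0.5395, 0.1197, 0.1037]
tool_rot: [-3.14, 0.001, 1.382]
force: [2.6, 4.5, -23.0]
grip_width: 0.0133
finger_force: 31.4
```

```bash
python3 -c "
from h import *
go()"
```

```text
t 15.3 pos [0.5395 0.1197 0.1037] case [ 0.0402 -0.0036  0.1037] rpy [-3.140e+00  1.000e-03  1.382e+00] Fcase [  4.9  -1.7 -23. ] w 0.0133 ff 31.4 q [ 0.13  0.65 -0.63  1.87  0.53  0.79 -0.98]
```

It's captured: a hard stop under the lip at bar z ≈ 0.092. I lower by 5 mm, release and rise.

>>> {"name": "apply_moves", "arguments": {
  "claw": [0.01,0.01,0.01,0.01,0.04,0.04,0.04,0.04,0.04,0.04,0.04,0.02,0,0,0],
  "xyz": [
    [0,0,0.002],
    [0,0,0.002],
    [0,0,0.001],
    [0,0,0],
    [0,0,0],
    [0,0,0],
    [0,0,0],
    [0,0,-0.01],
    [0,0,-0.02],
    [0,0,-0.03],
    [0,0,-0.04],
    [0,0,-0.04],
    [0,0,-0.01],
    [0,0,0],
    [0,0,0]
  ],
  "twist": [
    [0,0,0],
    [0,0,0],
    [0,0,0],
    [0,0,0],
    [0,0,0],
    [0,0,0],
    [0,0,0],
    [0,0,0],
    [0,0,0],
    [0,0,0],
    [0,0,0],
    [0,0,0],
    [0,0,0],
    [0,0,0],
    [0,0,0]
  ]
}}

```text
clock: 16.8
position: [0.5398, 0.1197, 0.2491]
tool_rot: [-3.141, 0.001, 1.382]
force: [-0.3, -1.0, -0.5]
grip_width: -0.0003
finger_force: 0.0
```

Run:
```python
from h import *
go()
f=snap('scene','s4.png')
for n in('lever','lever_pad','bail_bar','bail_grip'):print(n,[(np.round(d['position'],3).tolist(),round(d['score'],2)) for d in bot.find_in('scene',n)][:2])
im=cv2.resize(f['img'][200:310,300:400,::-1],None,fx=5.4,fy=5.4,interpolation=3)
cv2.imwrite('pics/c4.png',np.clip(im*1.3,0,255).astype(np.uint8))
```

```text
t 16.8 pos [0.5398 0.1197 0.2491] case [ 0.0403 -0.0039  0.2491] rpy [-3.141e+00  1.000e-03  1.382e+00] Fcase [-1.   0.1 -0.5] w -0.0003 ff 0.0 q [ 0.21  0.47 -0.74  1.74  0.36  1.07 -0.84]
lever [([0.524, 0.026, 0.124], 0.59)]
lever_pad [([0.526, 0.021, 0.123], 0.66)]
bail_bar []
bail_grip [([0.544, 0.097, 0.103], 0.75), ([0.415, -0.0, 0.031], 0.5)]
```

View pics/c4.png

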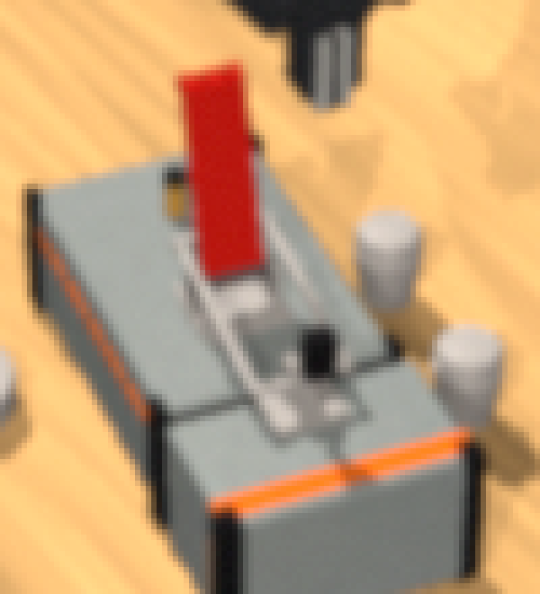

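The bail is over the keeper with the black grip at (318,350), and the lever's top edge is at (180,78)–(240,68). Next I work out the lever angle and the press path.

Run:
```python
from h import *
from fit import model
from scipy.optimize import minimize_scalar
f=bot.grab_frame('scene');p=np.load('p.npy')
def e(l):
    p[4]=l;W,L,B=model(p)
    return sum(np.sum((proj(f,W(L(.094,.0025,y)))[0]-m)**2) for y,m in((-.015,(300+180/5.4,200+78/5.4)),(.015,(300+240/5.4,200+68/5.4))))
r=minimize_scalar(e,bounds=(.8,1.9),method='bounded');print(r.x,r.fun)
def tcp(q,r=.085,t=.0025):return np.array([-.055-r*np.cos(q)+t*np.sin(q)+.011,.088+r*np.sin(q)+t*np.cos(q)])
prev=None
for q in [1.3,1.2,1.1,1.0,.9,.8,.7,.6,.5,.4,.35,.3,.25,.2,.15,.1,.05,0]:
    x=tcp(q);print(q,x.round(4),None if prev is None else (x-prev).round(4));prev=x
go(case=(tcp(r.x)[0]+.015,-.003,tcp(r.x)[1]))
```

```text
1.2506396825108055 1.1688492078066535
1.3 [-0.0643  0.1706] None
1.2 [-0.0725  0.1681] [-0.0081 -0.0024]
1.1 [-0.0803  0.1649] [-0.0079 -0.0032]
1.0 [-0.0878  0.1609] [-0.0075 -0.004 ]
0.9 [-0.0949  0.1561] [-0.0071 -0.0047]
0.8 [-0.1014  0.1507] [-0.0065 -0.0054]
0.7 [-0.1074  0.1447] [-0.006 -0.006]
0.6 [-0.1127  0.1381] [-0.0053 -0.0066]
0.5 [-0.1174  0.1309] [-0.0047 -0.0071]
0.4 [-0.1213  0.1234] [-0.0039 -0.0075]
0.35 [-0.123   0.1195] [-0.0017 -0.0039]
0.3 [-0.1245  0.1155] [-0.0015 -0.004 ]
0.25 [-0.1257  0.1115] [-0.0013 -0.0041]
0.2 [-0.1268  0.1073] [-0.0011 -0.0041]
0.15 [-0.1277  0.1032] [-0.0009 -0.0042]
0.1 [-0.1283  0.099 ] [-0.0007 -0.0042]
0.05 [-0.1288  0.0947] [-0.0004 -0.0042]
0 [-0.129   0.0905] [-0.0002 -0.0042]
t 17.1 pos [0.5399 0.1201 0.2491] case [ 0.0407 -0.004   0.2491] rpy [-3.14   0.     1.382] Fcase [ 0.9 -0.3 -0.2] w -0.0001 ff 0.0 q [ 0.21  0.47 -0.74  1.74  0.36  1.07 -0.84]
shift [-0.094  -0.0009  0.0796] rows 2.4645711467904254
```

>>> {"name": "apply_moves", "arguments": {
  "claw": [0,0,0,0,0,0],
  "xyz": [
    [-0.04,0,0],
    [-0.04,0,0.01],
    [-0.014,0,0.03],
    [0,0,0.03],
    [0,0,0.01],
    [0,0,0]
  ],
  "twist": [
    [0,0,0],
    [0,0,0],
    [0,0,0],
    [0,0,0],
    [0,0,0],
    [0,0,0]
  ]
}}

```text
clock: 17.7
position: [0.522, 0.0282, 0.1689]
tool_rot: [-3.139, -0.0, 1.383]
force: [0.6, -0.2, 0.2]
grip_width: -0.0002
finger_force: 0.0
```

>>> {"name": "apply_moves", "arguments": {
  "claw": [0,0,0,0,0,0,0],
  "xyz": [
    [-0.006,0,0],
    [-0.006,0,0],
    [-0.004,0,0.001],
    [-0.004,0,0.001],
    [-0.004,0,0.0015],
    [-0.004,0,0.0015],
    [0,0,0]
  ],
  "twist": [
    [0,0,0],
    [0,0,0],
    [0,0,0],
    [0,0,0],
    [0,0,0],
    [0,0,0],
    [0,0,0]
  ]
}}

```text
clock: 18.4
position: [0.5173, -0.0004, 0.1647]
tool_rot: [3.141, 0.0, 1.381]
force: [0.8, 1.1, 1.9]
grip_width: 0.0002
finger_force: 0.9
```

```bash
python3 -c "
from h import *
go()"
```

```text
t 18.4 pos [ 5.173e-01 -4.000e-04  1.647e-01] case [-0.0819 -0.0043  0.1647] rpy [3.141 0.    1.381] Fcase [ 1.2 -0.5  1.9] w 0.0002 ff 0.9 q [ 0.4   0.52 -0.69  1.92  0.43  0.85 -0.7 ]
```

>>> {"name": "apply_moves", "arguments": {
  "claw": [0,0,0,0,0,0,0,0,0,0,0],
  "xyz": [
    [-0.003,0,0.002],
    [-0.003,0,0.002],
    [-0.0035,0,0.0023],
    [-0.0035,0,0.0024],
    [-0.0033,0,0.0027],
    [-0.0032,0,0.0027],
    [-0.003,0,0.003],
    [-0.003,0,0.003],
    [-0.0027,0,0.0033],
    [-0.0026,0,0.0033],
    [0,0,0]
  ],
  "twist": [
    [0,0,0],
    [0,0,0],
    [0,0,0],
    [0,0,0],
    [0,0,0],
    [0,0,0],
    [0,0,0],
    [0,0,0],
    [0,0,0],
    [0,0,0],
    [0,0,0]
  ]
}}

```text
clock: 19.5
position: [0.5111, -0.0304, 0.1376]
tool_rot: [-3.141, 0.0, 1.381]
force: [-0.3, -0.6, 1.6]
grip_width: 0.0
finger_force: 0.6
```

```bash
python3 -c "
from h import *
go()"
```

```text
t 19.5 pos [ 0.5111 -0.0304  0.1376] case [-0.1126 -0.0039  0.1376] rpy [-3.141  0.     1.381] Fcase [-0.7  0.2  1.6] w 0.0 ff 0.6 q [ 0.44  0.55 -0.66  1.96  0.47  0.79 -0.68]
```

>>> {"name": "apply_moves", "arguments": {
  "claw": [0,0,0,0,0,0,0],
  "xyz": [
    [-0.0024,0,0.0035],
    [-0.0023,0,0.0036],
    [-0.002,0,0.0037],
    [-0.0019,0,0.0037],
    [-0.0017,0,0.0039],
    [-0.0015,0,0.004],
    [0,0,0]
  ],
  "twist": [
    [0,0,0],
    [0,0,0],
    [0,0,0],
    [0,0,0],
    [0,0,0],
    [0,0,0],
    [0,0,0]
  ]
}}

```text
clock: 20.2
position: [0.5089, -0.0418, 0.1151]
tool_rot: [-3.141, 0.0, 1.382]
force: [0.6, 0.5, 0.2]
grip_width: -0.0002
finger_force: 0.0
```

>>> {"name": "apply_moves", "arguments": {
  "claw": [0,0,0,0,0],
  "xyz": [
    [-0.0005,0,0.0015],
    [-0.0005,0,0.0015],
    [-0.0003,0,0.001],
    [0,0,0],
    [0,0,0]
  ],
  "twist": [
    [0,0,0],
    [0,0,0],
    [0,0,0],
    [0,0,0],
    [0,0,0]
  ]
}}

```text
clock: 20.7
position: [0.509, -0.0428, 0.1117]
tool_rot: [3.142, -0.0, 1.382]
force: [-0.5, 0.0, 0.2]
grip_width: -0.0
finger_force: 0.0
```

Run:
```python
from h import *
go()
f=snap('scene','s5.png')
im=cv2.resize(f['img'][200:310,300:400,::-1],None,fx=5.4,fy=5.4,interpolation=3)
cv2.imwrite('pics/c5.png',np.clip(im*1.3,0,255).astype(np.uint8))
```

```text
t 20.7 pos [ 0.509  -0.0428  0.1117] case [-0.1252 -0.0041  0.1117] rpy [ 3.142 -0.     1.382] Fcase [-0.1  0.5  0.2] w -0.0 ff 0.0 q [ 0.44  0.58 -0.63  1.98  0.5   0.74 -0.69]
```

View pics/c5.png

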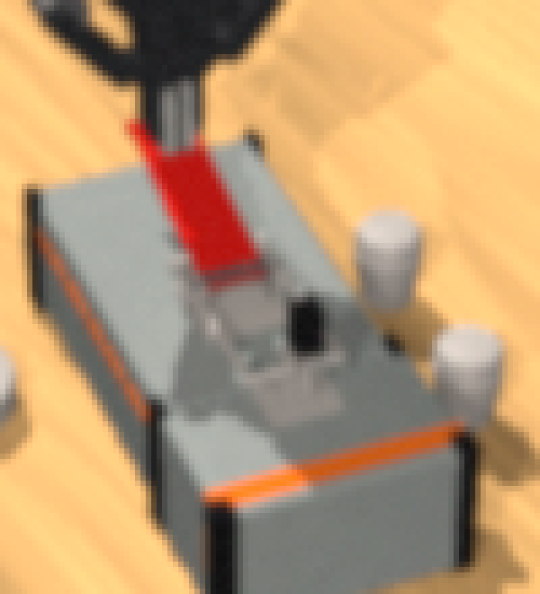

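The lever is nearly flat with the fingers over it at (178,115), the lid is drawn in and the bail is still on the keeper. The zero force suggests it snapped over. I creep down to meet it.

>>> {"name": "apply_moves", "arguments": {
  "claw": [0,0,0,0],
  "xyz": [
    [-0.001,0,0.001],
    [-0.001,0,0.001],
    [0,0,0.001],
    [0,0,0]
  ],
  "twist": [
    [0,0,0],
    [0,0,0],
    [0,0,0],
    [0,0,0]
  ]
}}

```text
clock: 21.15
position: [0.5085, -0.0449, 0.1085]
tool_rot: [-3.141, 0.0, 1.382]
force: [-0.3, -0.1, 0.1]
grip_width: -0.0001
finger_force: 0.0
```

>>> {"name": "apply_moves", "arguments": {
  "claw": [0,0,0,0,0],
  "xyz": [
    [0,0,0.0005],
    [0,0,0.0005],
    [0,0,0.0005],
    [0,0,0],
    [0,0,0]
  ],
  "twist": [
    [0,0,0],
    [0,0,0],
    [0,0,0],
    [0,0,0],
    [0,0,0]
  ]
}}

```text
clock: 21.65
position: [0.5086, -0.0448, 0.1072]
tool_rot: [3.142, -0.0, 1.382]
force: [-0.3, 0.5, -0.4]
grip_width: 0.0
finger_force: 0.0
```

>>> {"name": "apply_moves", "arguments": {
  "claw": [0,0,0,0,0],
  "xyz": [
    [0,0,0.0005],
    [0,0,0.0005],
    [0,0,0.0005],
    [0,0,0],
    [0,0,0]
  ],
  "twist": [
    [0,0,0],
    [0,0,0],
    [0,0,0],
    [0,0,0],
    [0,0,0]
  ]
}}

```text
clock: 22.15
position: [0.5086, -0.0448, 0.1057]
tool_rot: [-3.142, -0.0, 1.382]
force: [0.6, -0.6, 0.4]
grip_width: 0.0
finger_force: 0.0
```

>>> {"name": "apply_moves", "arguments": {
  "claw": [0,0,0,0],
  "xyz": [
    [0,0,0.0005],
    [0,0,0.0005],
    [0,0,0],
    [0,0,0]
  ],
  "twist": [
    [0,0,0],
    [0,0,0],
    [0,0,0],
    [0,0,0]
  ]
}}

```text
clock: 22.55
position: [0.5086, -0.0448, 0.1047]
tool_rot: [-3.142, -0.0, 1.382]
force: [0.6, 0.5, 0.4]
grip_width: 0.0003
finger_force: 0.0
```

>>> {"name": "apply_moves", "arguments": {
  "claw": [0,0,0,0],
  "xyz": [
    [0,0,0.0005],
    [0,0,0.0005],
    [0,0,0],
    [0,0,0]
  ],
  "twist": [
    [0,0,0],
    [0,0,0],
    [0,0,0],
    [0,0,0]
  ]
}}

```text
clock: 22.95
position: [0.5086, -0.0448, 0.1037]
tool_rot: [-3.142, -0.0, 1.382]
force: [-0.3, 0.4, -0.5]
grip_width: -0.0001
finger_force: 0.0
```

Run:
```python
from h import *
from fit import model
f=bot.grab_frame('scene');p=np.load('p.npy')
cv2.imwrite('pics/s6.png',f['img'][:,:,::-1])
for l in (0,.05,.1,.15,.2,.25,.3):
    p[4]=l;W,L,B=model(p)
    print(l,[(proj(f,W(L(.094,.0025,y)))[0]).round(1).tolist() for y in(-.015,.015)])
for n in ('s5','s6'):
    im=cv2.imread(f'pics/{n}.png').astype(int);m=(im[...,2]-im[...,1]>80)&(im[...,2]-im[...,0]>80)&(im[...,1]<60);m[:190]=0;m[290:]=0;m[:,:300]=0;m[:,:][:,400:]=0
    ys,xs=np.nonzero(m);i=ys.argsort()[:6];print(n,len(xs),list(zip(xs[i].tolist(),ys[i].tolist())))
```

```text
0 [[323.2, 229.0], [334.4, 226.2]]
0.05 [[323.2, 227.6], [334.4, 224.8]]
0.1 [[323.2, 226.2], [334.5, 223.4]]
0.15 [[323.3, 224.9], [334.6, 222.0]]
0.2 [[323.4, 223.6], [334.7, 220.8]]
0.25 [[323.5, 222.4], [334.9, 219.5]]
0.3 [[323.7, 221.2], [335.1, 218.4]]
s5 259 [(325, 223), (325, 224), (326, 224), (326, 225), (327, 225), (326, 226)]
s6 236 [(325, 226), (326, 226), (325, 227), (326, 227), (327, 227), (325, 228)]
```

>>> {"name": "apply_moves", "arguments": {
  "claw": [0,0,0,0],
  "xyz": [
    [0,0,0.0004],
    [0,0,0.0004],
    [0,0,0],
    [0,0,0]
  ],
  "twist": [
    [0,0,0],
    [0,0,0],
    [0,0,0],
    [0,0,0]
  ]
}}

```text
clock: 23.4
position: [0.5086, -0.0448, 0.1029]
tool_rot: [-3.142, -0.0, 1.382]
force: [-0.2, -1.0, -0.6]
grip_width: 0.0001
finger_force: 0.0
```

>>> {"name": "apply_moves", "arguments": {
  "claw": [0,0,0,0],
  "xyz": [
    [0,0,0.0005],
    [0,0,0.0003],
    [0,0,0],
    [0,0,0]
  ],
  "twist": [
    [0,0,0],
    [0,0,0],
    [0,0,0],
    [0,0,0]
  ]
}}

```text
clock: 23.8
position: [0.5086, -0.0448, 0.1021]
tool_rot: [-3.142, -0.0, 1.382]
force: [-0.8, -0.4, 1.0]
grip_width: 0.0
finger_force: 0.0
```

>>> {"name": "apply_moves", "arguments": {
  "claw": [0,0,0,0],
  "xyz": [
    [0,0,0.0005],
    [0,0,0.0003],
    [0,0,0],
    [0,0,0]
  ],
  "twist": [
    [0,0,0],
    [0,0,0],
    [0,0,0],
    [0,0,0]
  ]
}}

```text
clock: 24.2
position: [0.5086, -0.0448, 0.1013]
tool_rot: [-3.142, -0.0, 1.382]
force: [-0.3, -0.1, 0.1]
grip_width: 0.0001
finger_force: 0.0
```

>>> {"name": "apply_moves", "arguments": {
  "claw": [0,0,0,0],
  "xyz": [
    [0,0,0.0005],
    [0,0,0.0003],
    [0,0,0],
    [0,0,0]
  ],
  "twist": [
    [0,0,0],
    [0,0,0],
    [0,0,0],
    [0,0,0]
  ]
}}

```text
clock: 24.6
position: [0.5087, -0.0448, 0.1006]
tool_rot: [3.141, 0.0, 1.382]
force: [0.1, -0.7, 2.7]
grip_width: -0.0001
finger_force: 1.3
```

Run:
```python
from h import *
f=bot.grab_frame('scene');cv2.imwrite('pics/s7.png',f['img'][:,:,::-1]);go()
for n in ('s5','s6','s7'):
    im=cv2.imread(f'pics/{n}.png').astype(int);m=(im[...,2]-im[...,1]>80)&(im[...,2]-im[...,0]>80)&(im[...,1]<60);m[:190]=0;m[290:]=0;m[:,:300]=0;m[:,400:]=0
    ys,xs=np.nonzero(m);print(n,len(xs),xs.mean(),ys.mean(),ys.min())
```

```text
t 24.65 pos [ 0.5087 -0.0448  0.1006] case [-0.1272 -0.0042  0.1006] rpy [3.141 0.    1.382] Fcase [-0.4 -0.1  2.2] w -0.0002 ff 1.4 q [ 0.43  0.6  -0.62  1.98  0.52  0.72 -0.7 ]
s5 259 336.3745173745174 237.71428571428572 223
s6 236 335.8771186440678 238.79661016949152 226
s7 224 336.0 239.17857142857142 226
```

Contact begins at z = 0.1006. I press in fine steps.

>>> {"name": "apply_moves", "arguments": {
  "claw": [0,0,0],
  "xyz": [
    [0,0,0.0003],
    [0,0,0],
    [0,0,0]
  ],
  "twist": [
    [0,0,0],
    [0,0,0],
    [0,0,0]
  ]
}}

```text
clock: 24.95
position: [0.5087, -0.0448, 0.1004]
tool_rot: [3.141, 0.0, 1.382]
force: [-0.2, -0.8, 6.1]
grip_width: -0.0
finger_force: 2.9
```

>>> {"name": "apply_moves", "arguments": {
  "claw": [0,0,0],
  "xyz": [
    [0,0,0.0004],
    [0,0,0],
    [0,0,0]
  ],
  "twist": [
    [0,0,0],
    [0,0,0],
    [0,0,0]
  ]
}}

```text
clock: 25.25
position: [0.5087, -0.0449, 0.1001]
tool_rot: [3.141, 0.0, 1.382]
force: [-2.3, 0.2, 10.4]
grip_width: 0.0001
finger_force: 5.0
```

>>> {"name": "apply_moves", "arguments": {
  "claw": [0,0,0,0,0,0,0,0],
  "xyz": [
    [0,0,0.0004],
    [0,0,0],
    [0,0,0],
    [0,0,0],
    [0,0,0],
    [0,0,0],
    [0,0,0],
    [0,0,0]
  ],
  "twist": [
    [0,0,0],
    [0,0,0],
    [0,0,0],
    [0,0,0],
    [0,0,0],
    [0,0,0],
    [0,0,0],
    [0,0,0]
  ]
}}

```text
clock: 26.05
position: [0.5088, -0.0449, 0.0999]
tool_rot: [3.141, 0.0, 1.382]
force: [-3.8, -0.1, 15.4]
grip_width: 0.0001
finger_force: 7.5
```

It held at 15.4 N for over half a second. I retract straight up.

>>> {"name": "apply_moves", "arguments": {
  "claw": [0,0,0,0,0,0,0,0,0,0,0],
  "xyz": [
    [0,0,0],
    [0,0,-0.002],
    [0,0,-0.005],
    [0,0,-0.02],
    [0,0,-0.04],
    [0,0,-0.05],
    [0,0,-0.04],
    [-0.04,0,-0.01],
    [-0.04,0,0],
    [-0.04,0,0],
    [0,0,0]
  ],
  "twist": [
    [0,0,0],
    [0,0,0],
    [0,0,0],
    [0,0,0],
    [0,0,0],
    [0,0,0],
    [0,0,0],
    [0,0,0],
    [0,0,0],
    [0,0,0],
    [0,0,0]
  ]
}}

```text
clock: 27.15
position: [0.4846, -0.1679, 0.2662]
tool_rot: [-3.141, 0.002, 1.375]
force: [0.2, 0.0, -0.0]
grip_width: 0.0003
finger_force: 0.0
```

Run:
```python
from h import *
go()
f=snap('scene','s8.png')
for n,z in (('s2',0),('s8',0)):
    im=cv2.imread(f'pics/{n}.png').astype(int);b,g,r=im[...,0],im[...,1],im[...,2]
    m=(r-b>110)&(r-g>60); m[:270]=0;m[330:]=0;m[:,:335]=0;m[:,400:]=0
    ys,xs=np.nonzero(m);q=atz(f,xs.mean(),ys.mean(),.0745);p=np.load('p.npy');print(n,len(xs),(q[0]-p[0])*np.cos(p[2])+(q[1]-p[1])*np.sin(p[2]))
im=cv2.resize(f['img'][200:310,300:400,::-1],None,fx=5.4,fy=5.4,interpolation=3)
cv2.imwrite('pics/c8.png',np.clip(im*1.3,0,255).astype(np.uint8))
```

```text
t 27.15 pos [ 0.4846 -0.1679  0.2662] case [-0.2526 -0.0035  0.2662] rpy [-3.141e+00  2.000e-03  1.375e+00] Fcase [ 0.1 -0.2 -0. ] w 0.0003 ff 0.0 q [ 0.77  0.38 -0.72  1.82  0.29  1.05 -0.25]
s2 164 0.06766120763924621
s8 129 0.06107000408405464
```

View pics/c8.png

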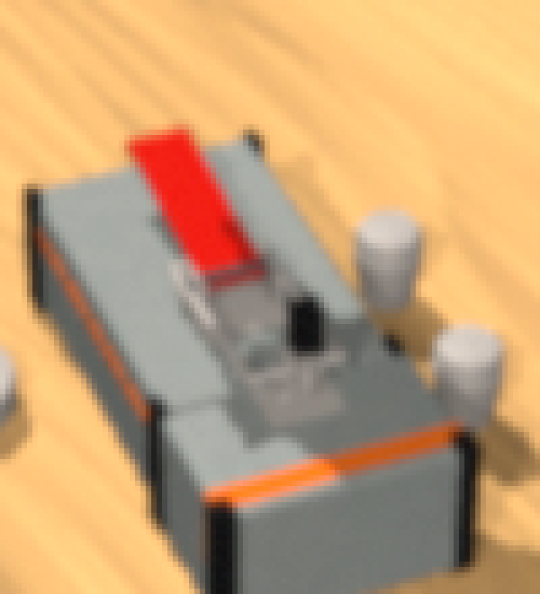

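The lever lies flat, the bail sits in the keeper with its grip at (305,325), and the lid has drawn in a further 6.6 mm to about 0.0035. The bystanders are in place, so I hand in.

```bash
python3 -c "
from workcell import bot
print(bot.job_done())"
```

```text
the job is handed in; nothing more can be done
None
```

The job is handed in with no verdict returned: the lid is pulled tight (about 3.5 mm by camera), the bail is hooked in the keeper, the lever was held home at about 15 N for over half a second, and no bystander was seen to move.

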